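Stack the empty moulding tote on the full one

TASK

Pick up the empty stack-nest tote and set it (don't drop it) on the rim of the identical tote that holds the black frame corners, turned end for end relative to it, with its notched end over the other's plain end, so that its ribs stand level on the rim and it stacks instead of nesting down onto the corners. Leave the full tote and the plain straight-sided bin where they are, and let go of the stacked tote.

Things in the scene. Friction and masses are not known exactly. Their poses are not given: they have to be found in the camera images.
- empty_tote: loose empty light grey stack-nest tote 144 (x) x 62 (y) x 60 mm, 0.11 to 0.23 kg. Origin: centre of underside; x along its length to the notched end, z up. Upper half (z 30 to 60) is the rim wall, 62 mm wide outside, 6 mm thick: grip it across y at x = 0 (unbroken from x = -16 to 40). Below, a narrower tier 122 x 42 mm; foot 114 x 30 mm, z 0 to 4. Weight evenly spread
- full_tote: same shape and axes as the empty tote, loose, 0.6 to 0.84 kg, three black resin frame corners lying in it below z = 25 mm. Opening 134 x 50 mm. A tote put in it pointing the same way nests, underside about 30 mm above this one's; turned half a turn its ribs stand on the rim, underside 56 mm above this one's, foot in the opening with 10 mm play each way
- plain_bin: bystander: a plain straight-sided open light grey bin 130 x 62 x 60 mm without ribs, slots, step or notch, loose, empty; origin at the centre of its underside, x along its length. Not to be used or moved
- empty_notch (a point): top middle of the empty tote's notched end, at (72, 0, 60) mm in its frame; the notch is 24 mm wide, 20 deep, the other end is plain. Both totes have ribs 10 mm wide on the lower half of both long sides at x = 50 and -26 mm, out to y = +-37, undersides at z = 4, and 20 mm rim slots at the same x, z 30 to 60
Mind the look-alikes: they are no part of the job. Leave any blue look-alike of the full_tote alone.

How it is judged:
By the outcome, as a careful person would: the job done as asked, in the order asked, and still so for the second after the job is handed in, with the robot touching nothing.
It also fails if it takes over 42 s, if anything falls off the work surface, if the arm or the gripper's body presses on something with over 40 N, if the wrist force passes 120 N, or if a joint passes its speed limit or range.

ROBOT

A 6-joint arm with a two-finger parallel gripper is mounted at the origin on the work surface. World frame = base frame: x ahead of the robot, y to its left, z up, the work surface at z = 0. Lengths are in mm, angles in rad, forces in N, time in s.
With the tool pointing down it reaches from about 325 to 875 mm from the base axis. Payload 4.4 kg.
Tool frame: the origin (TCP) lies on the centre line of the jaws, within the pads' length; the fingertips stand ahead of it and the grasp point (between the pads) lies 6 mm ahead of it (ctrl.tcp_to_tips is the z of the fingertips in the tool frame, in mm); z points along the fingers, y is the line along which they close (so a half turn about z gives the same grasp; the last joint's range is limited). The gripper opens to 85 mm and grips with 20 to 120 N. Pads are 22 mm wide; open, the fingers measure 114 mm over their backs; the gripper's body (76 mm by 85 mm) begins 54 mm behind the grasp point. The pads swing forward as they close: fully open they stand 13 mm farther back than shut.
Start: joints at [0.958, 0.207, 1.542, -0, 1.393, -0.15], TCP at [256.721, 514.511, 256.282] pointing down, gripper open.
Joint ranges: [-2.73, 2.73], [-0.86, 2.22], [0.23, 2.46], [-1.11, 4.25], [0.08, 2.63], [-2.82, 2.82]. Speed limits (rad/s): [2.79, 2.79, 3.14, 3.14, 3.14, 3.14].

INTERFACE

Orientations are given as a 3x3 rotation matrix whose columns are the frame's x, y, z axes.
In Python, from plant import ctrl, sensors, optics gives the robot as it stands. Calls block until the motion is done:
- ctrl.move_ptp(position, orientation): joint-space move of the TCP to a pose.
- ctrl.move_l(position, rot=None, vel=150, threshold=None): straight line of the TCP; rot=None keeps the orientation; vel is the mean speed in mm/s. With threshold (N) it stops when the force on the tool has changed by that much, and returns True; else False.
- ctrl.set_joints(angles): joint-space move.
- ctrl.gripper_to(opening, force=None): finger opening in mm; force is the grip in N (None keeps the last); returns when the fingers have stopped.
- ctrl.hold(seconds).
- ctrl.solve_ik(position, orientation): joint angles nearest the present ones, or None.
- sensors.read_state(): the state.
- optics.grab_frame(name): name is "side" or "top"; returns (picture, depth): 480x640x3 uint8, red, green, blue; 480x640 float32, mm along the optical axis (not along the pixel's ray), 0 where there is no reading.
- optics.camera_params(name): a dict with "mtx" (3x3 intrinsics, pixels), "R" (3x3) and "t" (3): a world point X has camera coordinates R X + t. Camera axes: x right, y down, z forward; pixel columns grow to the right and rows downward; lengths in mm; the calibration is good to about 2 mm. A picture is of the moment at which its call begins. camera_params takes no time and is no camera call.
A pose or a line that the arm cannot do raises ctrl.MotionError and nothing moves.
- ctrl.finish_job(): hands the job in; it is judged then, once.
The state is a dict: "t": time; "q": joint angles; "qvel": joint speeds; "tau": joint torques, N m; "eef_pos": TCP position; "eef_rot": TCP orientation; "force": force on the tool from outside, world axes, zero at the start; "wrist_torque": the same for the moment, N m; "grip_width": finger opening in mm; "grasp_force": force on a finger pad.
Only numpy, scipy, OpenCV 4.12 (cv2) and the standard library are available. Lean on these libraries where they do the work, as an engineer would, in place of code of your own. Each camera call takes 0.05 s, during which the arm holds its last target. There are 200 camera calls.

## Working session

There is one attempt and no reset: what is moved stays moved. The work goes in short steps, each a Python script; the robot and the scene stay as the last script left them, time stands still between calls to the robot, and variables do not carry over. Pictures are saved under pics/ and viewed, at most 10 in all, crops included, and the job is handed in when it is done.

```bash
mkdir -p pics; ls; python3 - <<'E'
from plant import ctrl,sensors,optics
import cv2,numpy as np
for n in("top","side"):
    p,d=optics.grab_frame(n); cv2.imwrite(f"pics/{n}0.png",p[:,:,::-1]); np.savez(f"{n}0.npz",p=p,d=d)
    c=optics.camera_params(n); print(n,c["mtx"].tolist(),(-c["R"].T@c["t"]).round(),c["R"].round(3).tolist(),(d>0).mean())
s=sensors.read_state();print(s["t"],s["eef_rot"],s["grip_width"],ctrl.tcp_to_tips)
E
```

```text
pics
top [[596.8782334194134, 0.0, 323.5646741079014], [0.0, 596.8782334194134, 231.74708789003748], [0.0, 0.0, 1.0]] [ 327.    4. 1162.] [[0.015, -1.0, 0.007], [-0.989, -0.016, -0.146], [0.146, -0.005, -0.989]] 0.9961100260416667
side [[602.2813013141471, 0.0, 301.5891227672887], [0.0, 602.2813013141471, 251.41469515754932], [0.0, 0.0, 1.0]] [ 336. -961.  648.] [[0.989, -0.148, 0.017], [-0.059, -0.497, -0.866], [0.137, 0.855, -0.5]] 0.996005859375
0.1 [[-8.94801647e-01  4.46462218e-01 -1.22455134e-03]
 [ 4.46463775e-01  8.94800065e-01 -1.71512515e-03]
 [ 3.29990040e-04 -2.08141462e-03 -9.99997779e-01]] 85.39815197117964 25.0
```

View pics/top0.png

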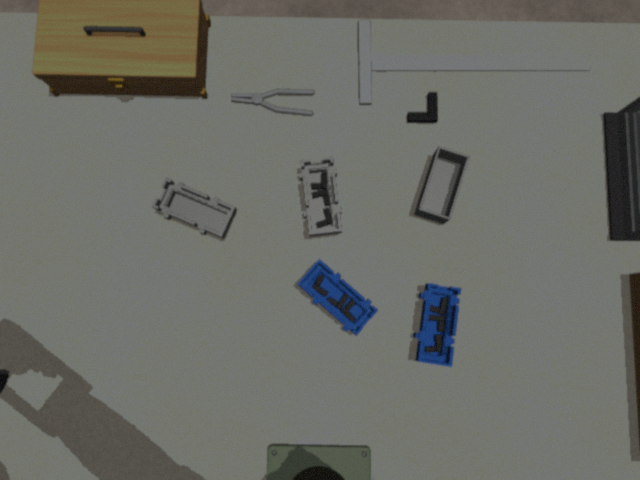

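View pics/side0.png

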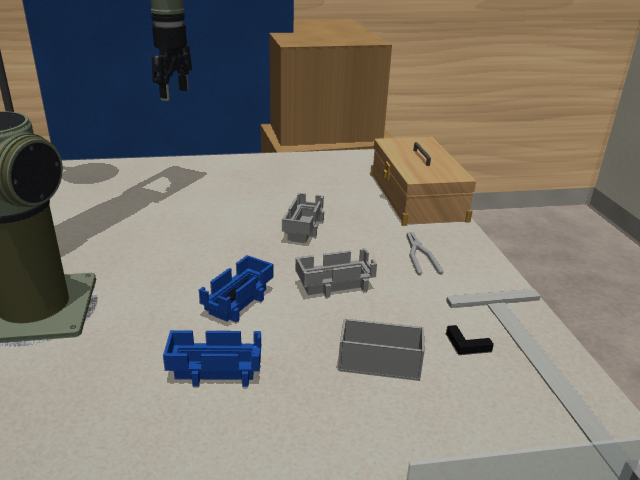

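The top view shows the empty grey tote at about (196,208), the grey full tote at (320,197) with its black corners, the plain bin at (441,186), and two blue look-alikes. Notched ends look to be at the left (165,195) for the empty tote and at the top (318,160) for the full one. I'll measure them and check that.

```bash
cat > h.py <<'E'
import numpy as np,cv2
from plant import ctrl,sensors,optics
def cloud(n,d):
    c=optics.camera_params(n); v,u=np.mgrid[:480,:640]
    r=np.stack([u,v,np.ones_like(u)],-1)@np.linalg.inv(c["mtx"]).T*d[...,None]
    return (r-c["t"])@c["R"]
def rim(n,d,c0,rad=100,zlo=52,zhi=68):
    P=cloud(n,d)[d>0]
    m=(np.hypot(*(P[:,:2]-c0).T)<rad)&(P[:,2]>zlo)&(P[:,2]<zhi); return P[m]
E
python3 - <<'E'
from h import *
D=np.load("top0.npz");p,d=D["p"],D["d"];P=cloud("top",d)
S=np.load("side0.npz");
print("table z",[P[v,u].round(1).tolist() for u,v in((260,200),(380,200),(196,208))])
tiles=[]
for nm,(u,v) in dict(empty=(196,208),full=(320,197),bin=(441,186)).items():
    c0=P[v,u,:2]
    for n,dd in(("top",d),("side",S["d"])):
        Q=rim(n,dd,c0); r=cv2.minAreaRect(Q[:,:2].astype(np.float32)); print(nm,n,len(Q),np.median(Q[:,2]).round(1),np.round(r[0],1),np.round(r[1],1),round(r[2],2))
    tiles.append(cv2.resize(p[v-55:v+55,u-55:u+55,::-1],(390,390),interpolation=cv2.INTER_CUBIC))
cv2.imwrite("pics/crop.png",cv2.convertScaleAbs(np.hstack(tiles[:2]),alpha=1.3))
E
```

```text
table z [[560.2, 124.9, -0.8], [563.5, -112.9, 1.9], [540.2, 248.7, 9.3]]
empty top 547 59.5 [534.2 244. ] [145.9  62.3] 67.72
empty side 311 57.1 [530.6 244.1] [155.1  62.9] 67.72
full top 505 60.0 [560.3   4.9] [145.  62.] 7.49
full side 548 57.0 [556.    3.8] [145.2  69.7] 7.61
bin top 528 59.6 [ 589. -228.] [ 62.9 132.1] 72.25
bin side 860 56.9 [ 584.2 -229. ] [ 67.2 129.2] 72.05
```

View pics/crop.png

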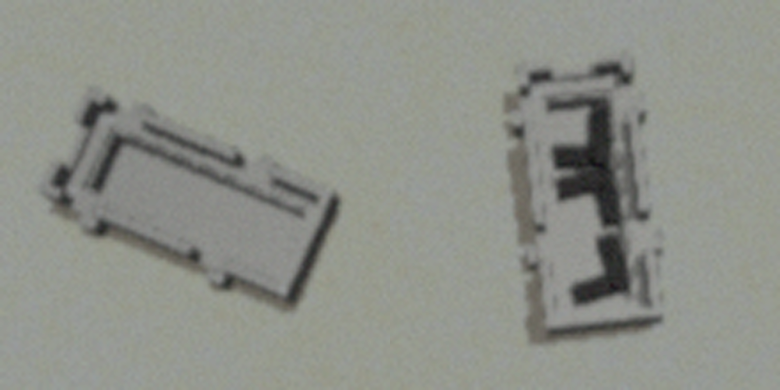

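Both rims measure about 145 x 62 at z≈60. The empty tote's notch points at yaw 67.7° and the full tote's at 7.5°, so the target yaw is 187.5°. Next I check IK for both grasp choices and then grasp.

```bash
cat >> h.py <<'E'
def R(yaw,flip=0):  # tool down, tool y along tote y
    a=np.radians(yaw); y=np.array([-np.sin(a),np.cos(a),0])*(-1 if flip else 1); z=np.array([0,0,-1.]); return np.c_[np.cross(y,z),y,z]
E0=np.array([534.2,244.,0]); F0=np.array([560.3,4.9,0]); YE=67.7; YF=7.5
E
python3 - <<'E'
from h import *
best=None
for f in(0,1):
    a=ctrl.solve_ik(E0+[0,0,51],R(YE,f)); b=ctrl.solve_ik(F0+[0,0,107],R(YF+180,f)); c=ctrl.solve_ik(F0+[0,0,180],R(YF+180,f))
    print(f,[None if x is None else np.round(x,2).tolist() for x in(a,b,c)])
    if a is not None and b is not None and c is not None:
        if best is None: best=f
print(best)
f=best
ctrl.gripper_to(85,40)
ctrl.move_ptp(E0+[0,0,140],R(YE,f))
print(ctrl.move_l(E0+[0,0,51],vel=120,threshold=12)); print(sensors.read_state()["eef_pos"])
ctrl.gripper_to(50,40)
s=sensors.read_state();print(s["t"],s["grip_width"],s["grasp_force"],s["force"])
ctrl.move_l(E0+[0,0,181],vel=120)
s=sensors.read_state();print(s["t"],s["grip_width"],s["grasp_force"],s["force"],s["wrist_torque"])
E
```

```text
0 [[0.28, 0.47, 1.66, -0.0, 1.01, -2.47], [-0.15, 0.34, 1.7, -0.0, 1.09, 1.29], [-0.15, 0.25, 1.65, -0.0, 1.24, 1.29]]
1 [[0.28, 0.47, 1.66, -0.0, 1.01, 0.67], [-0.15, 0.34, 1.7, -0.0, 1.09, -1.85], [-0.15, 0.25, 1.65, -0.0, 1.24, -1.85]]
0
False
[534.94446515 244.28613765  51.73757449]
3.55 61.54051525449557 45.52772641181946 [-0.6265169   0.74915978  3.76491671]
4.7833 61.451308279795015 44.9835741519928 [-0.87257518  0.37482583 -1.91695685] [-0.04150165  0.01404364 -0.00108365]
```

```bash
python3 - <<'E'
from h import *
ctrl.move_ptp(F0+[0,0,171],R(YF+180,0)); ctrl.hold(0.4)
s=sensors.read_state();print(s["t"],s["grip_width"],s["eef_pos"],s["eef_rot"][:,1])
for n in("top","side"):
    p,d=optics.grab_frame(n); cv2.imwrite(f"pics/{n}1.png",p[:,:,::-1]); np.savez(f"{n}1.npz",p=p,d=d)
    P=cloud(n,d); m=(d>0)&(np.hypot(P[...,0]-F0[0],P[...,1]-F0[1])<100)&(P[...,2]>168)&(P[...,2]<188)
    Q=P[m]; r=cv2.minAreaRect(Q[:,:2].astype(np.float32)); print(n,len(Q),np.median(Q[:,2]),r)
a=cv2.imread("pics/top1.png")[120:300,240:420];b=cv2.imread("pics/side1.png")[120:320,250:450]
cv2.imwrite("pics/j.png",np.hstack([cv2.resize(x,(400,400)) for x in(a,b)]))
E
```

```text
8.3333 61.75730388675629 [560.31657457   4.94744405 171.00582724] [ 1.30658449e-01 -9.91427440e-01  2.08089054e-05]
top 157 178.31496043427285 ((533.215576171875, 5.791454315185547), (72.70890045166016, 51.879398345947266), 85.0423583984375)
side 780 175.21736870174834 ((559.67578125, 1.0678787231445312), (145.77618408203125, 85.86601257324219), 8.522199630737305)
```

View pics/j.png

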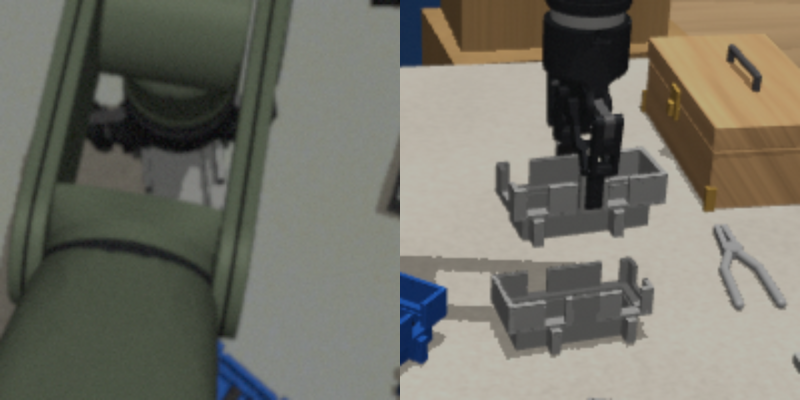

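The held tote's notch faces the robot, opposite the full tote's, which is correct. In the side view the held tote's centre reads x=559.7 against 556.0 for the full tote, so I shift -3.5 mm in x and lower with force sensing.

```bash
python3 - <<'E'
from h import *
T=np.array([556.8,4.5,0])
ctrl.move_l(T+[0,0,116],vel=70); ctrl.hold(0.2)
print(sensors.read_state()["force"])
print(ctrl.move_l(T+[0,0,104],vel=15,threshold=6)); ctrl.hold(0.2)
s=sensors.read_state();print(s["t"],s["eef_pos"],s["force"],s["wrist_torque"])
p,d=optics.grab_frame("side"); cv2.imwrite("pics/side2.png",cv2.resize(p[170:330,250:450,::-1],(750,600)))
E
```

```text
[-0.13078946 -0.19458167 -2.63730358]
True
10.325 [556.75201151   4.53777942 108.29263669] [ 0.18065524 -0.67575678  5.19301361] [ 0.03041692  0.1246705  -0.01078323]
```

View pics/side2.png

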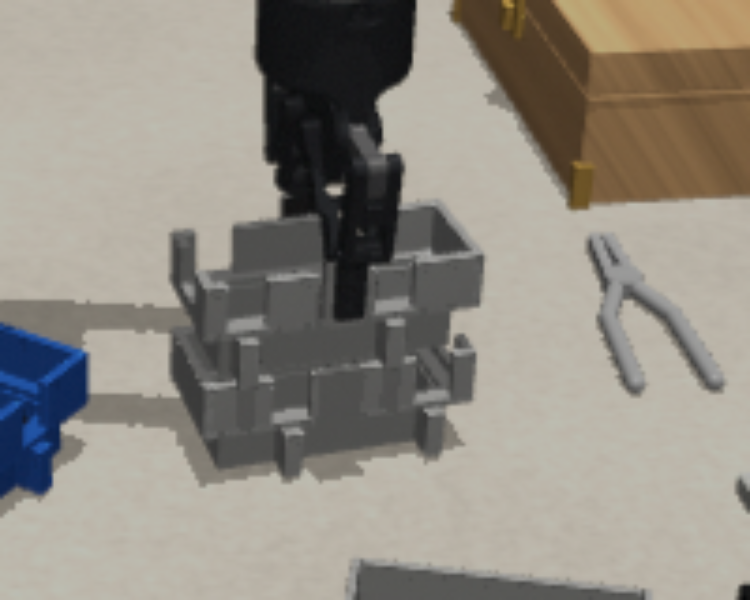

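The force stop came at TCP z 108.3, against 107.7 expected for ribs on the rim. The ribs at (247,380) and (395,360) stand on the lower rim, away from its slots at (290,400) and (430,370). I settle, release, retreat and verify.

```bash
python3 - <<'E'
from h import *
s=sensors.read_state(); ctrl.move_l(s["eef_pos"]-[0,0,0.6],vel=10,threshold=15)
print(sensors.read_state()["eef_pos"][2],sensors.read_state()["force"])
ctrl.gripper_to(85); ctrl.hold(0.3)
ctrl.move_l(sensors.read_state()["eef_pos"]+[0,0,130],vel=100)
ctrl.set_joints([0.958,0.207,1.542,0,1.393,-0.15]); 
print(sensors.read_state()["t"])
im=[]
for n in("top","side"):
    p,d=optics.grab_frame(n); v,u=(198,320) if n=="top" else (255,340)
    im.append(cv2.resize(p[v-70:v+70,u-70:u+70,::-1],(400,400),interpolation=cv2.INTER_CUBIC))
    P=rim(n,d,F0[:2],110,108,126); r=cv2.minAreaRect(P[:,:2].astype(np.float32)); print(n,len(P),np.median(P[:,2]),r)
    if n=="top":
        A=np.c_[P[:,:2]-F0[:2],np.ones(len(P))]; print("slope",np.linalg.lstsq(A,P[:,2],rcond=None)[0])
        for c in([534,244],[589,-228]):
            Q=rim(n,d,np.array(c),100); print(len(Q), cv2.minAreaRect(Q[:,:2].astype(np.float32)) if len(Q)>50 else "")
cv2.imwrite("pics/end.png",np.hstack(im))
E
```

```text
108.32899009279268 [-1.89330036 -0.36491468  5.83864995]
14.9167
top 564 115.87178602405348 ((559.810546875, 5.412666320800781), (145.3824005126953, 62.06874084472656), 7.479712963104248)
slope [-5.74538450e-03  8.88417093e-03  1.15706527e+02]
0 
524 ((589.0198364257812, -228.07708740234375), (62.93218231201172, 132.24095153808594), 72.24979400634766)
side 556 112.84474271391386 ((555.5692749023438, 3.6222190856933594), (145.6833953857422, 67.9383773803711), 6.864201545715332)
```

View pics/end.png

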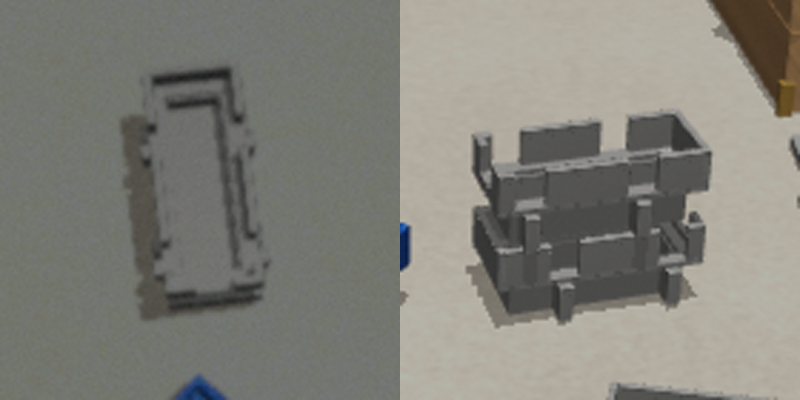

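The rim is level at z≈116, centred within 1 mm of the full tote, with the notched end over the plain end. The plain bin hasn't moved.

```bash
python3 -c "
from plant import ctrl
print(ctrl.finish_job())"
```

```text
the job is handed in; nothing more can be done
None
```

The empty tote is stacked level on the full tote's rim, turned end for end and released. The job is handed in at about 15 s of robot time, and the plain bin has not moved.

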